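# Take down the set-up tower and tray its pieces

## Task

The setting-up job beside the vise is finished: take the tower of four metal pieces on the steel plate apart from the top down, one piece at a time, and set each gently into the low blue tray made for its shape and size (slim post, thick spacer, square block, oblong riser block, in that order). Keep every piece upright, and leave each one standing flat on its tray's floor, wholly inside the rim.

Things in the scene. Friction and masses are not known exactly. Their poses are not given: they have to be found in the camera images.
- post_mid (a point): slim round steel post, 28 mm diameter, 46 mm tall, about 0.2 kg; the topmost piece of the tower. Point: its centre, 23 mm above its underside; z axis up.
- spacer_mid (a point): thick round steel spacer, 46 mm diameter, 46 mm tall, about 0.4 kg; second from the top. Point: its centre, 23 mm above its underside; z axis up.
- square_mid (a point): square aluminium block, 50 x 50 mm, 46 mm tall, about 0.3 kg; third from the top. Its x and y axes are square to its side faces. Point: its centre, 23 mm above its underside; z axis up.
- riser_mid (a point): oblong aluminium riser block, 96 mm long (its x axis) x 54 mm wide (its y axis), 46 mm tall, about 0.64 kg; bottom of the tower, standing on the steel plate. Point: its centre, 23 mm above its underside; z axis up.
- nest_post_floor (a point): Low blue sheet-metal tray with a black floor liner, fixed to the bench, round, 44 mm inside diameter (the smallest tray), for the slim post. Floor 3 mm thick, rim 3 mm thick and 5 mm high above the floor (8 mm above the bench). Point: centre of the top of its floor.
- nest_spacer_floor (a point): Low blue sheet-metal tray with a black floor liner, fixed to the bench, round, 64 mm inside diameter, for the thick spacer. Floor 3 mm thick, rim 3 mm thick and 5 mm high above the floor (8 mm above the bench). Point: centre of the top of its floor.
- nest_square_floor (a point): Low blue sheet-metal tray with a black floor liner, fixed to the bench, square, 68 x 68 mm inside, x and y axes along its sides, for the square block. Floor 3 mm thick, rim 3 mm thick and 5 mm high above the floor (8 mm above the bench). Point: centre of the top of its floor.
- nest_riser_floor (a point): Low blue sheet-metal tray with a black floor liner, fixed to the bench, oblong, 114 mm inside along its x axis, 72 mm along its y axis, for the oblong riser block. Floor 3 mm thick, rim 3 mm thick and 5 mm high above the floor (8 mm above the bench). Point: centre of the top of its floor.
- plate: Dark steel plate fixed to the bench under the tower, 150 (x) x 110 (y) x 15 mm high. Origin: centre of its underside, on the bench top. The four pieces stand on it in one stack, loose, slightly off-centre and turned against each other; the stack's top is 199 mm above the bench. Plate and trays are somewhere else at each start; they all stay still. Other things lying between them are under 65 mm high; a 150 mm bottle and taller equipment stand along the back and sides.

How it is judged:
By the outcome, as a careful person would: the job done as asked, in the order asked, and still so for the second after the job is handed in, with the robot touching nothing.
It also fails if it takes over 141 s, if anything falls off the work surface, if the arm or the gripper's body presses on something with over 40 N, if the wrist force passes 120 N, or if a joint passes its speed limit or range.

## Robot

A 6-joint arm with a two-finger parallel gripper is mounted at the origin on the work surface. World frame = base frame: x ahead of the robot, y to its left, z up, the work surface at z = 0. Lengths are in mm, angles in rad, forces in N, time in s.
With the tool pointing down it reaches from about 350 to 975 mm from the base axis. Payload 7.1 kg.
Tool frame: the origin (TCP) lies on the front face of the gripper's body, between the roots of the fingers; the fingertips stand 80 mm ahead of it and the grasp point (between the pads) lies 61 mm ahead of it (env.tips_ahead is the distance from the TCP to the fingertips, in mm); z points along the fingers, y is the line along which they close (so a half turn about z gives the same grasp; the last joint's range is limited). The gripper opens to 88 mm and grips with 3 to 60 N. Pads are 20 mm wide; open, the fingers measure 115 mm over their backs; the gripper's body (75 mm by 178 mm) begins 61 mm behind the grasp point.
Start: joints at [1.32, 0.423, 1.63, -0, 1.089, -0.019], TCP at [143.55, 608.275, 302.675] pointing down, gripper open.
Joint ranges: [-3, 3], [-0.9, 2.11], [0.09, 2.58], [-1.31, 4.45], [0.11, 2.69], [-2.54, 2.54]. Speed limits (rad/s): [2.39, 2.39, 3.01, 3.14, 3.14, 3.14].

## Interface

Orientations are given as a unit quaternion [x, y, z, w].
In Python, from station import env, set_gripper, viewer, workorder gives the robot as it stands. Calls block until the motion is done:
- env.reach(position, orientation): joint-space move of the TCP to a pose.
- env.move_l(position, rot=None, rate=150, f_stop=None): straight line of the TCP; rot=None keeps the orientation; rate is the mean speed in mm/s. With f_stop (N) it stops when the force on the tool has changed by that much, and returns True; else False.
- env.move_joints(angles): joint-space move.
- set_gripper(opening): finger opening in mm; the grip force is fixed at half the most; returns when the fingers have stopped.
- env.hold(seconds).
- env.ik(position, orientation): joint angles nearest the present ones, or None.
- env.read_state(): the state.
- viewer.camera(name): name is "scene" or "top" or "wrist"; returns the picture (480x640x3 uint8, blue, green, red); there is no depth.
- viewer.camera_params(name): a dict with "fx", "fy", "cx", "cy" (pixels), "pose" (4x4, takes a point from camera to world coordinates); the wrist camera has in their place "tool_from_camera" (4x4, takes a point from camera to tool coordinates, whose origin is the TCP and whose axes are the flange's). Camera axes: x right, y up, looking along -z (the intrinsics and any distortion apply to the point x, -y, -z); pixel columns grow to the right and rows downward; lengths in mm; the calibration is good to about 2 mm. A picture is of the moment at which its call begins: read the wrist's pose just before it. camera_params takes no time and is no camera call.
A pose or a line that the arm cannot do raises env.IKError and nothing moves.
- workorder.sign_off(): hands the job in; it is judged then, once.
The state is a dict: "time_s": time; "qpos": joint angles; "dq": joint speeds; "tau": joint torques, N m; "tool_pos": TCP position; "orientation": TCP orientation; "force": force on the tool from outside, world axes, zero at the start; "wrist_torque": the same for the moment, N m; "width": finger opening in mm; "grip_force": force on a finger pad.
Only numpy, scipy, OpenCV 4.12 (cv2) and the standard library are available. Lean on these libraries where they do the work, as an engineer would, in place of code of your own. Each camera call takes 0.05 s, during which the arm holds its last target. There are 200 camera calls.

## Working session

There is one attempt and no reset: what is moved stays moved. The work goes in short steps, each a Python script; the robot and the scene stay as the last script left them, time stands still between calls to the robot, and variables do not carry over. Pictures are saved under pics/ and viewed, at most 14 in all, crops included, and the job is handed in when it is done.

```bash
ls; mkdir -p pics
python3 - <<'E'
from station import env, viewer
import cv2, numpy as np
for n in ("scene","top"):
    cv2.imwrite(f"pics/{n}0.png", viewer.camera(n))
    print(n,{k:(np.round(v,3).tolist() if not isinstance(v,str) else v) for k,v in viewer.camera_params(n).items()})
print(viewer.camera_params("wrist")); s=env.read_state(); print(s["time_s"],s["orientation"],s["width"])
E
```

```text
pics
scene {'fx': 512.813, 'fy': 512.813, 'cx': 325.473, 'cy': 245.837, 'pose': [[0.592, -0.612, 0.524, 1011.513], [0.806, 0.453, -0.381, -383.102], [-0.005, 0.648, 0.761, 848.296], [0.0, 0.0, 0.0, 1.0]]}
top {'fx': 577.516, 'fy': 577.516, 'cx': 321.35, 'cy': 243.244, 'pose': [[0.074, 0.976, -0.203, 242.127], [-0.997, 0.074, -0.009, -16.143], [0.006, 0.204, 0.979, 1400.253], [0.0, 0.0, 0.0, 1.0]]}
{'fx': 426.54581377451706, 'fy': 426.54581377451706, 'cx': 324.1222078130178, 'cy': 237.23820994582928, 'tool_from_camera': array([[ 7.13128092e-06,  9.68985121e-01,  2.47119071e-01,
         6.62548046e+01],
       [ 9.99998829e-01, -3.85165890e-04,  1.48142651e-03,
        -1.20570491e+00],
       [ 1.53066209e-03,  2.47118771e-01, -9.68983989e-01,
        -8.17791958e+01],
       [ 0.00000000e+00,  0.00000000e+00,  0.00000000e+00,
         1.00000000e+00]])}
0.1 [ 1.15657004e-01  9.93288962e-01 -6.96219520e-04 -1.04140975e-04] 88.03648388993561
```

View pics/top0.png

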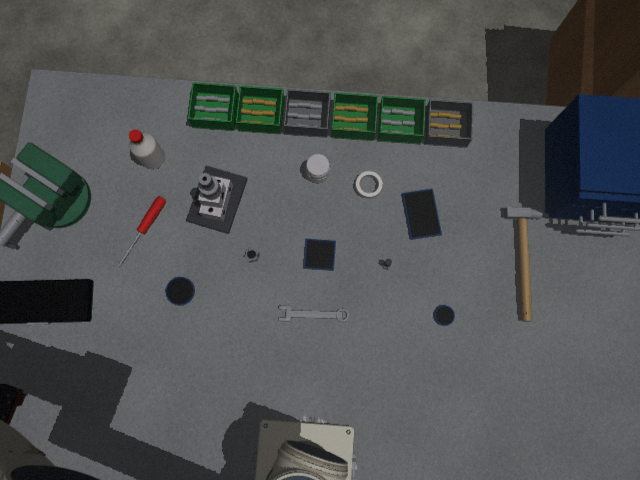

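View pics/scene0.png

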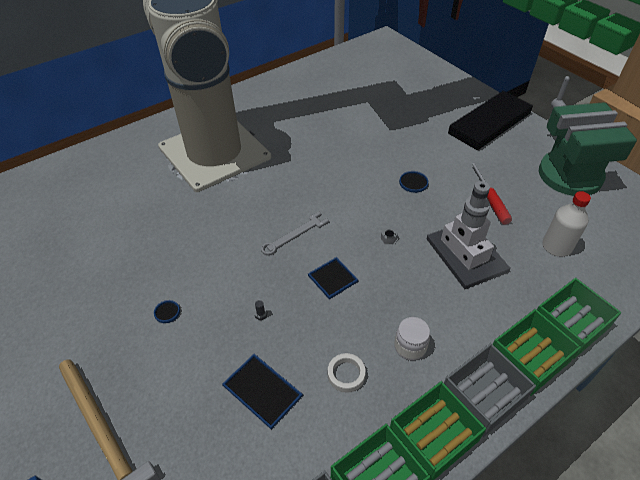

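```bash
cat > h.py <<'E'
from station import env, set_gripper, viewer, workorder
import cv2, numpy as np
from scipy.spatial.transform import Rotation as R
def quat(yaw):  # tool down, tool x axis at heading yaw
    a=yaw/2; return [np.cos(a),np.sin(a),0.,0.]
def best_yaw(p,close_dir):
    """tool-x heading such that fingers close along close_dir, last joint nearest 0"""
    out=[]
    for k in (0,1):
        y=close_dir+np.pi/2+k*np.pi
        q=env.ik(list(p),quat(y))
        if q is not None: out.append((abs(q[5]),y))
    return min(out)[1]
def cam(name,state=None):
    c=viewer.camera_params(name)
    if name=="wrist":
        T=np.eye(4);T[:3,:3]=R.from_quat(state["orientation"]).as_matrix();T[:3,3]=state["tool_pos"]
        P=T@np.array(c["tool_from_camera"])
    else: P=np.array(c["pose"])
    return c,P
def ray(uv,z,name,state=None):
    c,P=cam(name,state); uv=np.atleast_2d(np.array(uv,float))
    d=np.c_[(uv[:,0]-c["cx"])/c["fx"],-(uv[:,1]-c["cy"])/c["fy"],-np.ones(len(uv))]@P[:3,:3].T
    return P[:3,3]+d*((z-P[2,3])/d[:,2])[:,None]
def proj(p,name,state=None):
    c,P=cam(name,state); q=(np.atleast_2d(p)-P[:3,3])@P[:3,:3]
    return np.c_[c["cx"]+c["fx"]*q[:,0]/-q[:,2],c["cy"]-c["fy"]*q[:,1]/-q[:,2]]
def snap(name,f):
    s=env.read_state(); im=viewer.camera(name); cv2.imwrite(f"pics/{f}.png",im); return im,s
E
python3 - <<'E'
from h import *
seeds={"top":dict(post=(444,315),spacer=(180,291),square=(320,254),riser=(422,214)),
"scene":dict(post=(167,311),spacer=(414,181),square=(333,277),riser=(262,390))}
for n,sd in seeds.items():
    im=cv2.imread(f"pics/{n}0.png"); dark=(im.max(2)<60).astype(np.uint8)
    k,lab=cv2.connectedComponents(dark,connectivity=4)
    for t,(u,v) in sd.items():
        m=(lab==lab[v,u]).astype(np.uint8)
        c=max(cv2.findContours(m,cv2.RETR_EXTERNAL,cv2.CHAIN_APPROX_NONE)[0],key=cv2.contourArea)[:,0]
        w=ray(c,3,n)[:,:2].astype(np.float32)
        (cx,cy),(a,b),ang=cv2.minAreaRect(w)
        print(n,t,im[v,u],round(cx,1),round(cy,1),round(a,1),round(b,1),round(ang,1))
print(ray((206,178),199,"top"),ray((482,188),199,"scene"), ray((217,198),15,"top"))
p=ray((206,178),199,"top")[0].copy(); p[2]=400
yaw=env.read_state()["orientation"]; y=2*np.arctan2(yaw[1],yaw[0])
env.reach(list(p),quat(y)); im,s=snap("wrist","w1"); print(s["tool_pos"],s["qpos"],s["time_s"])
E
```

```text
top post [35 36 35] 378.7 -312.0 43.5 41.0 1.9
top spacer [28 27 29] 390.0 330.9 60.9 63.4 4.3
top square [36 34 33] 505.1 0.1 68.5 68.1 0.3
top riser [32 33 30] 627.0 -243.5 115.5 78.8 13.1
scene post [24 25 24] 377.0 -309.0 42.7 39.5 53.5
scene spacer [24 22 22] 388.2 335.5 61.2 59.2 14.6
scene square [27 25 24] 504.0 3.3 67.4 67.8 0.2
scene riser [27 26 26] 627.0 -244.5 114.2 71.0 13.0
[[617.28821245 256.21012072 199.        ]] [[622.99379296 255.71492223 199.        ]] [[625.09680932 264.69452819  15.        ]]
[616.75317798 257.1553258  399.78127996] [ 3.77124890e-01  4.01897992e-01  1.43258660e+00  2.95914120e-04
  1.30752511e+00 -9.63133962e-01] 2.2417
```

View pics/w1.png

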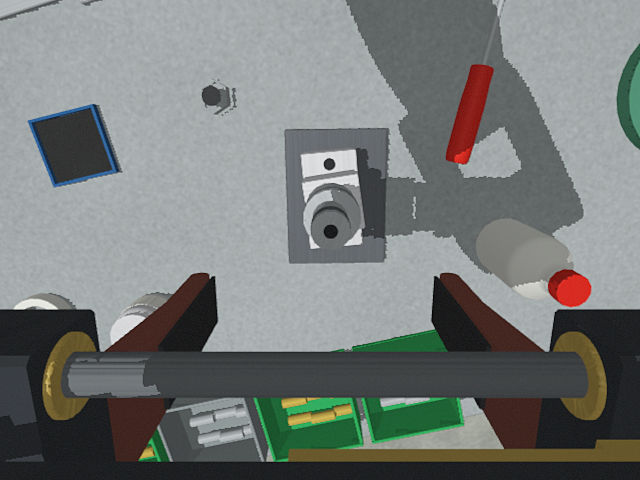

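```bash
cat >> h.py <<'E'
TR=dict(post=(378,-310.5,0),spacer=(389,333,0),square=(504.5,1.5,np.radians(.2)),riser=(627,-244,np.radians(13)))
UP=7  # grasp point above piece centre
def blob(im,seed,lo,hi):
    g=cv2.cvtColor(im,cv2.COLOR_BGR2GRAY); m=cv2.inRange(g,lo,hi)
    k,lab,st,ce=cv2.connectedComponentsWithStats(m,connectivity=4)
    i=lab[seed[1],seed[0]]; return ce[i],st[i,4],lab==i
def grasp(xy,zc,yaw,top=None):
    z=zc+UP+61
    s=env.read_state()["tool_pos"]
    env.reach([*xy,max(s[2],z+90)],quat(yaw))
    hit=env.move_l([*xy,z+45],rate=150)
    hit=env.move_l([*xy,z],rate=60,f_stop=8)
    set_gripper(0); s=env.read_state(); print("grasp hit",hit,"width",s["width"],"grip",s["grip_force"],s["tool_pos"])
def place(name,yaw,off=(0,0),zh=300):
    """off: piece centre relative to TCP, world axes at place orientation"""
    x,y,_=TR[name]; x-=off[0]; y-=off[1]; z=3+23+UP+61
    p=env.read_state()["tool_pos"]
    env.move_l([p[0],p[1],p[2]+20],rate=50); env.move_l([p[0],p[1],max(p[2]+70,zh)],rate=150)
    s=env.read_state(); print("lifted width",s["width"])
    env.reach([x,y,max(p[2]+70,zh)],quat(yaw))
    env.move_l([x,y,z+25],rate=130); env.hold(.2)
    hit=env.move_l([x,y,z-4],rate=18,f_stop=3)
    print("touch",hit,env.read_state()["tool_pos"],"want z",z)
    set_gripper(88); env.hold(.2)
    env.move_l([x,y,z+60],rate=100)
E
python3 - <<'E'
from h import *
im=cv2.imread("pics/w1.png"); s=env.read_state()
g=cv2.cvtColor(im,cv2.COLOR_BGR2GRAY); print(g[231,318:345],g[215:250,331])
c,a,_=blob(im,(331,231),0,50); print(c,a,ray(c,199,"wrist",s))
c2,a2,_=blob(im,(330,163),0,50); print("riser hole",c2,a2,ray(c2,61,"wrist",s))
b=cv2.inRange(im,(0,0,150),(80,80,255)); b[:, :540]=0; v,u=np.nonzero(b); print("bottle",ray((u.mean(),v.mean()),150,"wrist",s))
cv2.imwrite("pics/w1c.png",cv2.resize(im[120:270,270:400],None,fx=4,fy=4,interpolation=cv2.INTER_CUBIC))
E
```

```text
[111 112 114 112 108  78  16  25  27  21  21  21  23  26  27  29  28  29
  24  41  94 116 115 112 111 110 110] [116 113 113 111 111 109 109 111 111  85  19  22  24  24  22  24  26  28
  29  25  28  27  19  61 120 112 110 109 108 109 110 108 108 109 109]
[330.28082192 231.07534247] 146 [[618.64913991 259.3396146  199.        ]]
riser hole [321.42887861 212.90095801] 260435 [[630.91895836 249.14760205  61.        ]]
bottle [[725.01640581 441.26465205 150.        ]]
```

View pics/w1c.png

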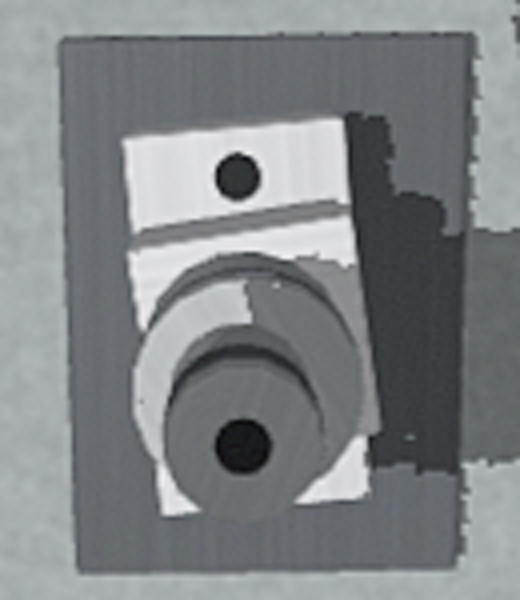

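Run:
```python
from h import *
xy=(618.6,259.3)
grasp(xy,176,np.arctan2(xy[1],xy[0])+np.pi/2)
place("post",np.arctan2(-310.5,378)+np.pi/2)
im,s=snap("wrist","w2a")
x,y,_=TR["post"]
env.move_l([x,y,300]); 
env.reach([620,258,340],quat(np.radians(166.7)))
im,s=snap("wrist","w2"); print(s["time_s"])
cv2.imwrite("pics/w2m.png",np.hstack([im[:, 120:520],cv2.imread("pics/w2a.png")[:,120:520]]))
```

```text
grasp hit False width 27.41466538276612 grip 29.99859631061554 [618.63434631 259.33248848 244.01125486]
lifted width 27.892589548205972
touch True [ 378.02286553 -310.52648936   93.91945287] want z 94
17.6583
```

View pics/w2m.png

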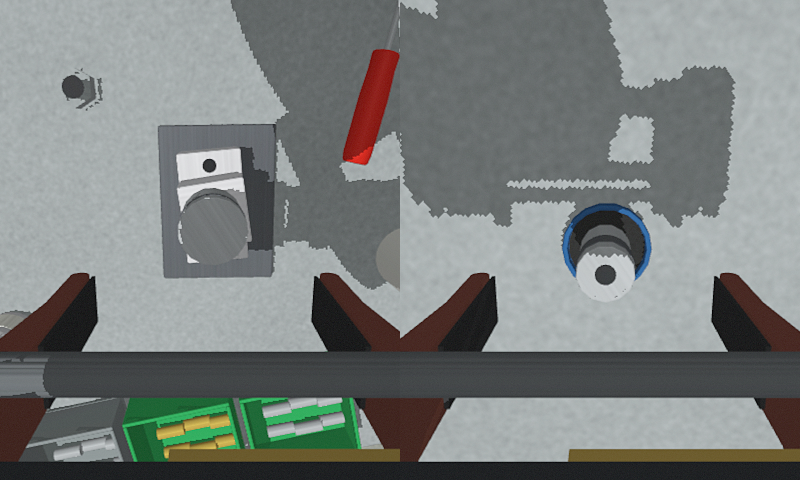

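Run:
```python
from h import *
im=cv2.imread("pics/w2.png"); s=env.read_state()
g=cv2.cvtColor(im,cv2.COLOR_BGR2GRAY); print(g[228,290:380].tolist(),g[180:275,334].tolist(),g[240,290:380].tolist())
```

```text
[109, 111, 109, 109, 112, 108, 102, 116, 161, 190, 192, 173, 110, 115, 115, 113, 113, 116, 117, 116, 114, 115, 114, 116, 116, 117, 115, 115, 116, 116, 117, 119, 118, 116, 119, 117, 120, 118, 117, 119, 118, 114, 113, 112, 117, 117, 118, 117, 114, 115, 115, 115, 118, 117, 120, 122, 119, 116, 111, 115, 117, 117, 117, 118, 116, 114, 112, 114, 115, 114, 114, 113, 114, 113, 113, 114, 108, 120, 146, 136, 107, 53, 62, 62, 63, 64, 63, 63, 63, 63] [120, 151, 222, 226, 227, 224, 227, 221, 77, 93, 97, 100, 97, 87, 87, 102, 99, 110, 122, 121, 122, 120, 119, 119, 118, 118, 118, 117, 119, 119, 120, 122, 121, 121, 119, 118, 117, 117, 115, 114, 116, 114, 113, 116, 118, 115, 118, 116, 117, 115, 113, 113, 113, 116, 117, 116, 117, 116, 117, 117, 121, 120, 119, 120, 120, 119, 116, 117, 118, 117, 117, 115, 116, 113, 116, 115, 114, 113, 115, 118, 115, 113, 114, 115, 114, 107, 104, 105, 108, 104, 108, 104, 106, 105, 107] [108, 109, 109, 109, 111, 110, 107, 103, 108, 164, 206, 181, 104, 111, 114, 116, 115, 114, 115, 117, 116, 115, 116, 114, 113, 115, 114, 116, 114, 115, 117, 115, 116, 115, 116, 113, 117, 116, 118, 116, 118, 118, 119, 119, 121, 119, 116, 117, 116, 116, 112, 112, 113, 116, 118, 116, 116, 116, 114, 117, 117, 118, 118, 121, 120, 116, 116, 115, 118, 117, 119, 116, 116, 115, 113, 113, 128, 142, 142, 144, 139, 114, 57, 63, 62, 63, 63, 59, 60, 62]
```

Run:
```python
from h import *
s=env.read_state()
c=ray((334,230.8),153,"wrist",s)[0]
t=np.linspace(0,2*np.pi,73); q=proj(c+23*np.c_[np.cos(t),np.sin(t),0*t],"wrist",s)
print(c,q.min(0),q.max(0))
xy=c[:2]
grasp(xy,130,np.arctan2(xy[1],xy[0])+np.pi/2)
x,y,_=TR["spacer"]
place("spacer",np.arctan2(y,x)+np.pi/2)
im1,_=snap("wrist","w3a")
env.move_l([x,y,300]); 
env.reach([620,258,300],quat(np.radians(166.7)))
im,s=snap("wrist","w3"); print(s["time_s"])
cv2.imwrite("pics/w3m.png",np.hstack([im[:, 120:520],im1[:,120:520]]))
```

```text
[619.43139638 261.9240767  153.        ] [298.50092863 195.55628051] [369.50113427 264.62306561]
grasp hit False width 45.584510654054895 grip 30.000118017196655 [619.49802421 261.9231886  198.05984155]
lifted width 45.6745404053314
touch True [388.99999385 333.0035999   94.00835442] want z 94
30.125
```

View pics/w3m.png

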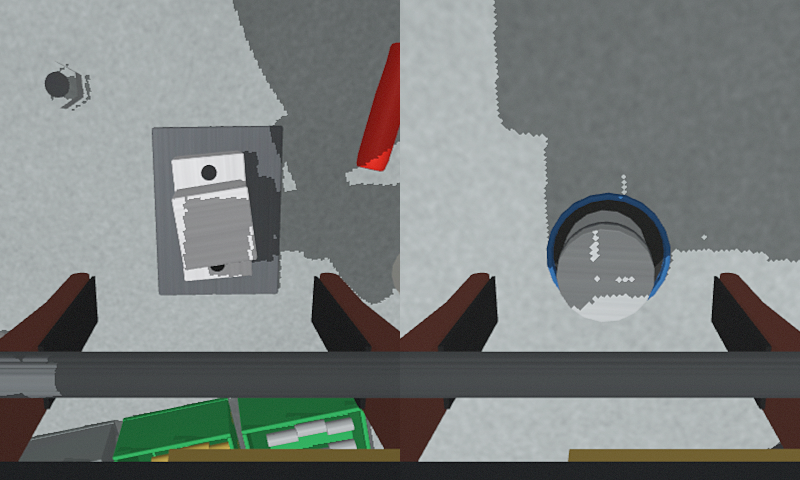

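Run:
```python
import cv2
im=cv2.imread("pics/w3.png")
cv2.imwrite("pics/w3c.png",cv2.resize(im[140:290,275:400],None,fx=4,fy=4,interpolation=cv2.INTER_CUBIC))
```

```text
(no output)
```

View pics/w3c.png

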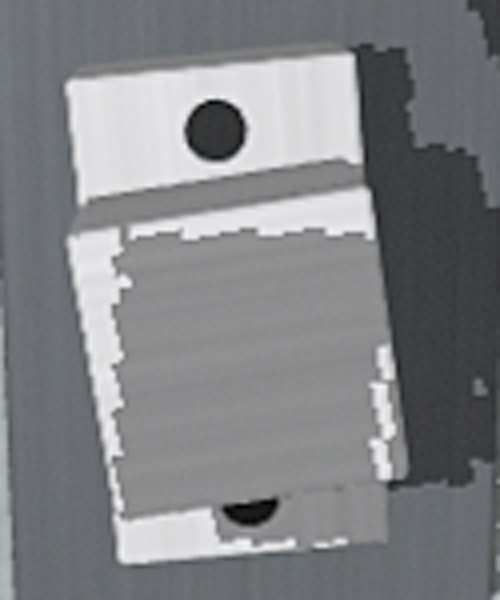

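Run:
```python
from h import *
s=env.read_state()
for nm,z,c in (("sq",107,[(68,237),(370,186),(407,478),(120,518)]),("ri",61,[(68,80),(355,50),(388,540),(120,562)])):
    px=(np.array(c)+.0)/4+[275,140]
    w=ray(px,z,"wrist",s)[:,:2]; ctr=w.mean(0)
    e=np.roll(w,-1,0)-w
    print(nm,ctr.round(1),np.linalg.norm(e,axis=1).round(1),np.degrees(np.arctan2(e[:,1],e[:,0])).round(1))
```

```text
sq [618.3 264.4] [49.5 49.7 48.8 48.6] [ 86.3  -4.7 -94.9 176.1]
ri [620.8 263.4] [53.3 95.7 53.3 94.9] [ 82.6  -8.1 -98.3 171.9]
```

Run:
```python
from h import *
d=np.radians
grasp((618.3,264.4),84,d(85.7))
place("square",d(90.2))
im1,_=snap("wrist","w4a")
x,y,_=TR["square"]
env.move_l([x,y,300]); 
env.reach([620,258,300],quat(d(166.7)))
im,s=snap("wrist","w4"); print(s["time_s"])
c=cv2.resize(im[140:290,275:400],(400,480),interpolation=cv2.INTER_CUBIC)
cv2.imwrite("pics/w4m.png",np.hstack([c,im1[:,120:520]]))
```

```text
grasp hit False width 49.9757731999935 grip 30.00004380941391 [618.23965112 264.4422866  152.10644646]
lifted width 49.731565167705945
touch True [504.47252331   1.50524883  94.00343606] want z 94
43.4833
```

View pics/w4m.png

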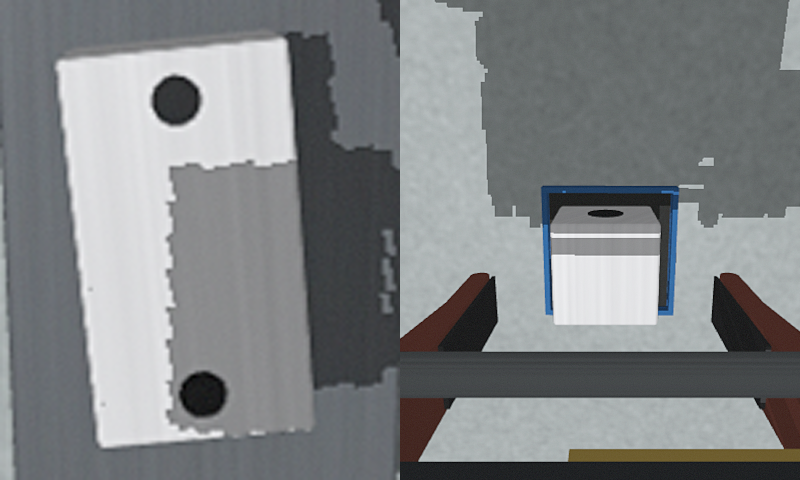

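Run:
```python
from h import *
s=env.read_state()
px=np.array([(57,62),(287,38),(314,430),(98,447)])/3.2+[275,140]
w=ray(px,61,"wrist",s)[:,:2]; e=np.roll(w,-1,0)-w
print(w.mean(0).round(1),np.linalg.norm(e,axis=1).round(1),np.degrees(np.arctan2(e[:,1],e[:,0])).round(1))
im=cv2.imread("pics/w4a.png")
cv2.imwrite("pics/w4c.png",cv2.resize(im[170:335,250:410],None,fx=3.6,fy=3.6,interpolation=cv2.INTER_CUBIC))
```

```text
[621.5 262.3] [53.4 95.7 53.7 94.7] [ 82.4  -8.1 -98.6 171.7]
```

View pics/w4c.png

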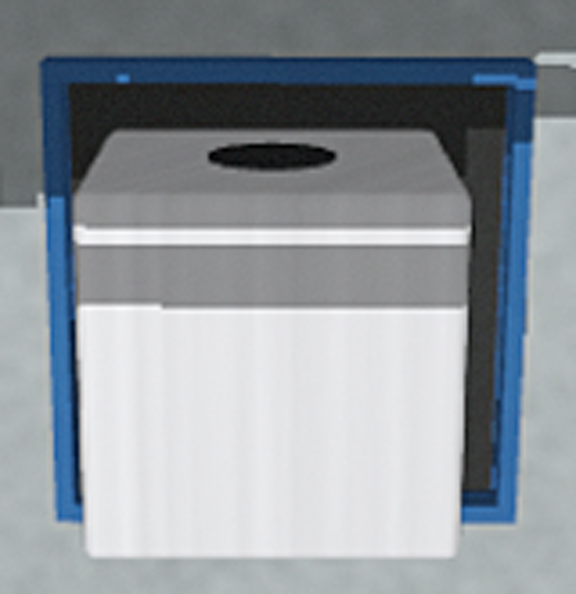

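Run:
```python
from h import *
d=np.radians
grasp((621.2,262.8),38,d(172))
place("riser",d(193))
im1,_=snap("wrist","w5a")
x,y,_=TR["riser"]
env.move_l([x,y,300]); im,s=snap("wrist","w5")
env.reach([300,500,350],quat(d(150))); t,s=snap("top","t5"); sc,_=snap("scene","s5"); print(s["time_s"])
cv2.imwrite("pics/w5m.png",np.hstack([im[:,120:520],im1[:,120:520]]))
cv2.imwrite("pics/ts5.png",np.vstack([cv2.resize(t[140:350,140:480],(680,420))[:,:], cv2.resize(sc[150:430,130:540],(680,464))])[:884][::1] if 0 else np.hstack([t[140:350,140:480],sc[150:360,130:540]]))
```

```text
grasp hit False width 53.89363261146055 grip 30.000106394290924 [621.35092468 263.06319891 106.18655394]
lifted width 54.154555376090514
touch True [ 626.99838623 -243.99026701   94.16059822] want z 94
58.8833
```

View pics/w5m.png

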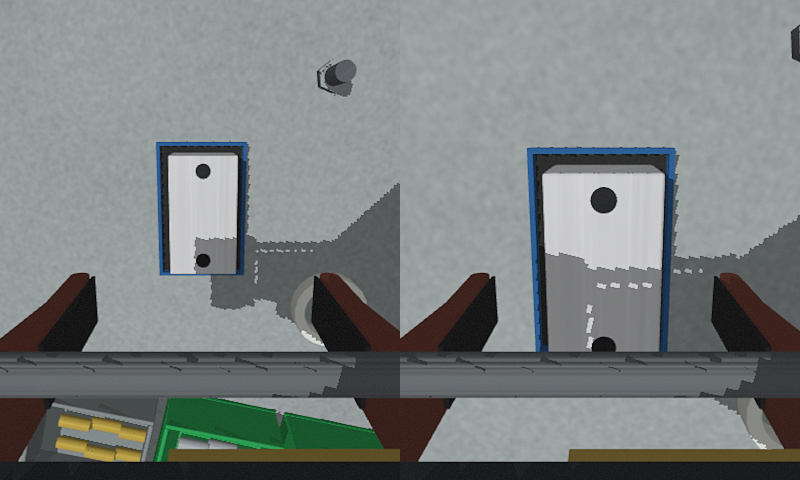

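View pics/s5.png

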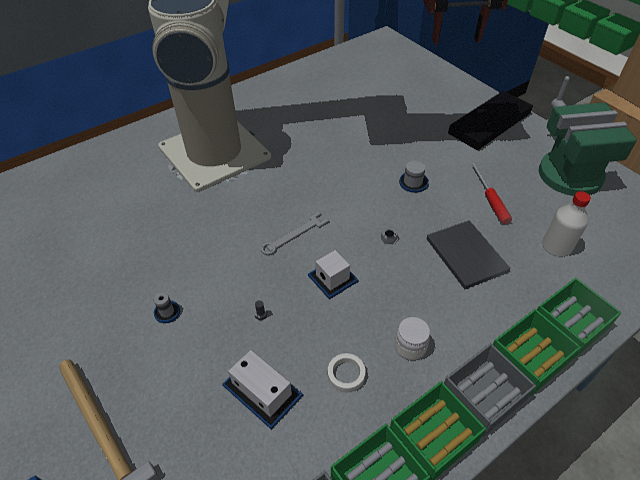

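All four pieces stand in their trays: the post at (164,307), the spacer at (414,176), the square at (333,272) and the riser at (262,385). Each touched down at the expected floor height, and the arm is clear.

```bash
python3 -c "
from station import workorder; print(workorder.sign_off())"
```

```text
the job is handed in; nothing more can be done
None
```

The tower is apart: post, spacer, square block and riser block, in that order, each stand upright in their own trays inside the rims, and the job was handed in at about 59 s.

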